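Lock the belt tensioner's collar and hold its arm wound back for the belt

TASK

Get the spring-loaded belt tensioner on the bench ready for a new belt: first turn the lock collar on its pivot clockwise (seen from above) by its upright lug, all the way until the lug stands over the fixed pointer tongue, and leave it there. Then swing the tensioner's roller arm forward against its spring (anticlockwise seen from above) right to its stop and keep holding it there: the program finishes while the robot is still holding the arm at its stop. Leave the solder spool, the dropper bottle and the hex key where they are.

Things in the scene. Friction and masses are not known exactly. Their poses are not given: they have to be found in the camera images.
- tensioner: Belt tensioner bolted to the bench, its place and yaw differ each run: aluminium plate 150 x 150 x 10 mm (corner screw heads to 15 mm) with a vertical pivot shaft at its centre. Origin: centre of the plate's underside, on the pivot axis; z up. Angles from its x axis, anticlockwise: collar lug 131 to 165 deg at the start, 85 locked; arm -110 at rest, -41 at its stop.
- pivot_axis (a point): Point on the vertical pivot axis, top of the shaft cap (radius 22.5 mm), 80 mm above the bench. Arm and collar both turn about this axis. Along it, heights above the bench: arm boss 21 to 33 mm, coil spring 34 to 46, fixed index disc (radius 36) 46 to 51, lock collar 53 to 69. Two fixed 10 mm stop pins for the arm, 34 mm high, stand at radius 60.
- lock_collar (a joint): Angle of the lock collar (plain metal ring, outer radius 34 mm, captive on the pivot). Grows clockwise seen from above; starts between 0 and 0.6, ends against a hard stop at 1.4 = locked, lug over the pointer tongue. Stiff friction of 0.12 N m, stays where it is left, no spring.
- collar_lug (a point): Middle of the grip part of the collar's lug, at 80 mm above the bench, radius 48 mm from the pivot axis. The lug is an upright block, 12 mm thick along its path, 20 mm radially, its top 94 mm above the bench; below 66 mm a bridge joins it to the ring. It can be pinched from above across the 12 mm or pushed from one side.
- swing_pivot (a joint): Angle of the roller arm: 0 at rest, where its spring holds it, growing anticlockwise seen from above to a hard stop at 1.2. Spring torque 0.3 N m at rest rising to 0.9 N m at the stop (about 8 N at the roller); let go, it springs back to 0.
- tension_arm: The roller arm: flat aluminium bar 22 mm wide, 22 to 31 mm above the bench, from the pivot out to the roller at radius 112 mm, which it carries on an upright pin. Origin on the pivot axis at bench height.
- tip_roller (a point): Point on the upright axis of the roller at the arm's end, 62 mm above the bench, radius 112 mm from the pivot axis. The black roller spins freely on its pin: barrel of 24 mm diameter from 38 to 80 mm above the bench, with a 32 mm flange below that; pin end up to 86 mm. Can be pinched from above or pushed sideways.
- spool: Bystander: solder spool, 58 mm diameter, 42 mm high, standing loose on the bench beyond the tensioner. Origin: centre of its underside.
- dropper_bottle: Bystander: small brown bottle with a black dropper cap and a label, 34 mm diameter, 102 mm high, standing loose to the near left of the tensioner. Origin: centre of its underside.
- key: Bystander: bright hex key, 34 x 114 x 9 mm, lying loose to the left of the tensioner. Origin: centre of its underside.
- locked_mark (a point): Outer end of the fixed pointer tongue of the index disc, the locked mark: flat, 10 mm wide, reaching to radius 66 mm from the pivot axis; this point is on its top, 50.5 mm above the bench. Locked, the collar's lug stands right over the tongue.

How it is judged (in metres and radians):
On the way, in this order (a step that is already met when the one before it is completed fails the run):
1. the lock collar is turned to its locked mark while the arm is still near its rest (value of joint lock_collar above 1.3 rad and value of joint swing_pivot below 0.4 rad), for 0.2 s.
2. the arm is wound to its stop by the robot (value of joint swing_pivot above 1.13 rad and value of joint lock_collar above 1.3 rad), for 0.2 s.
At the end, for the whole second after the job is handed in: The collar is within 0.1 rad of its locked stop, the arm is within 0.07 rad of its stop and still, the robot is touching it with more than 1.5 N, and spool, bottle and hex key lie within 30 mm of where they were (all of step 2 and velocity of joint swing_pivot below 0.1 rad/s and contact force between any of the fingers, the arm and tension_arm above 1.5 N and distance of each of spool, dropper_bottle, key from where it was at the start of the episode below 0.03 m); the arm keeps its last pose, push and grip.
It fails at once if the solder spool, the dropper bottle or the hex key is moved by more than 30 mm (distance of any of spool, dropper_bottle, key from where it was at the start of the episode above 0.03 m).
It also fails if it takes over 45 s, if anything falls off the work surface, if the arm or the gripper's body presses on something with over 40 N, if the wrist force passes 120 N, or if a joint passes its speed limit or range.

ROBOT

A 7-joint arm with a two-finger parallel gripper is mounted at the origin on a cart in front of the work surface, level with it; the furniture and walls round the work are solid. World frame = base frame: x ahead of the robot, y to its left, z up, the work surface at z = 0. Lengths are in m, angles in degrees, forces in N, time in s.
With the tool pointing down it reaches from about 0.425 to 0.875 m from the base axis. Payload 9.9 kg.
Tool frame: the origin (TCP) lies between the finger pads; the fingertips stand 11 mm ahead of it and the grasp point (between the pads) lies 8 mm behind it; z points along the fingers, y is the line along which they close (so a half turn about z gives the same grasp; the last joint's range is limited). The gripper opens to 85 mm and grips with 20 to 120 N. Pads are 22 mm wide; open, the fingers measure 114 mm over their backs; the gripper's body (76 mm by 85 mm) begins 54 mm behind the grasp point. The pads swing forward as they close: fully open they stand 13 mm farther back than shut.
Start: joints at [-75.103, 32.985, 1.427, 82.34, -0.859, 64.687, -3.237], TCP at [0.228, 0.636, 0.242] pointing down, gripper open.
Joint ranges: [-157.87, 157.87], [-19.46, 123.44], [-87.15, 90], [11.01, 140.99], [-62.26, 242.26], [9.8, 113.94], [-161.44, 161.44]. Speed limits (degrees/s): [127.2, 127.2, 172.46, 172.46, 180, 180, 180].

INTERFACE

Orientations are given as a 3x3 rotation matrix whose columns are the frame's x, y, z axes.
In Python, from bench import env gives the robot as it stands.
- The arm moves only by the tool step_arm, never from a script. Its argument "steps" is a list of rows, each an object of numbers: "tx", "ty", "tz": the shift along the tool's x, y, z each as a share of 80 cm, from -1 to 1; "ax", "ay", "az": the turn, a rotation vector about the tool's x, y, z each as a share of 180 degrees, from -1 to 1; "grip": the opening, from 0 (shut) to 1 (fully open). In form: [{"tx": .., "ty": .., "tz": .., "ax": .., "ay": .., "az": .., "grip": ..}, ...]. A call has 1 to 5 rows; each row is the pose to reach, as a shift and turn from the pose commanded when the call began, along the tool's axes at that moment, turning the shorter way round; what a row does not reach only later rows make up. A row lasts 1/12 s, in which the tool goes at most 41.7 mm and 7.16 degrees, less where a joint would pass 70% of its speed; a pose out of reach is approached as far as the arm can. A call with a number of a shift or a turn outside -1 to 1 is refused whole. A call with a gripper value outside its range is refused whole. The fingers move at their own pace and stop on an object; "force" is the grip in N (left out, the last holds). Time passes only in rows, so rows that repeat a pose let the fingers close. It gives the time, the measured TCP pose, the force, the opening and the grip force at its end, in the units of the state.
- env.state(): the state, without advancing time (a new reading comes with each control period).
- env.get_image(name): name is "side" or "top" or "wrist"; returns a dict with "image" (400x640x3 uint8, red, green, blue), "range_z" (400x640 float32, m along the optical axis (not along the pixel's ray), 0 where there is no reading), "intrinsics" (3x3 intrinsics, pixels), "camera_from_world" (4x4, takes a point from world to camera coordinates); the wrist camera has in their place "tool_from_camera" (4x4, takes a point from camera to tool coordinates, whose origin is the TCP and whose axes are the flange's). Camera axes: x right, y down, z forward; pixel columns grow to the right and rows downward; lengths in m; the calibration is good to about 2 mm. A picture is of the moment at which its call begins: read the wrist's pose just before it.
- env.hand_in(): hands the job in; it is judged then, once.
Trained networks look in a picture, given as the dict that the camera call returned (one of the last four; its "shot" number tells which), for a name from the list of things; names that differ only in an ending like _2 or _b are one class to them, and where a whole thing is asked for, a point or a joint stands for the part that bears it (a point fixed in the world has none). Each returns a list of dicts, best first, with "score" (0 to 1); they miss things now and then, are a little off and sometimes report something else, mostly with a low value. They report only what shows in the picture. A call takes as long as a camera call.
- env.trace(name, picture): "pixels" (400x640 bool, what is visible of it) and "box" ([left, top, width, height] in pixels, round what is visible of it).
The state is a dict: "t": time; "joint_positions": joint angles; "qvel": joint speeds; "joint_torque": joint torques, N m; "ee_pos": TCP position; "tool_rot": TCP orientation; "wrist_force": force on the tool from outside, world axes, zero at the start; "torque": the same for the moment, N m; "grip_width": finger opening in m; "grip_force": force on a finger pad.
Only numpy, scipy, OpenCV 4.12 (cv2) and the standard library are available. Lean on these libraries where they do the work, as an engineer would, in place of code of your own. Each camera call takes 0.05 s, during which the arm holds its last target. There are 200 camera calls.

## Working session

There is one attempt and no reset: what is moved stays moved. The work goes in short steps, Python scripts to look and compute and a tool call to move; the robot and the scene stay as the last step left them, time stands still between calls to the robot, and variables do not carry over. Pictures are saved under pics/ and viewed, at most 10 in all, crops included, and the job is handed in when it is done.

Besides the shell and the picture viewer there is one more tool, called as name([rows], argument=value, ...), one row to a line, values as JSON. step_arm: Moves the arm, as the interface text tells. Its arguments: {"type":"object","properties":{"steps":{"type":"array"},"force":{"type":"number"}},"required":["steps"]}

```bash
mkdir -p pics; ls
cat > h.py <<'E'
import numpy as np,cv2
from bench import env
def cloud(p):
    K=p["intrinsics"];z=p["range_z"];v,u=np.mgrid[:400,:640]
    c=np.stack([(u-K[0,2])/K[0,0]*z,(v-K[1,2])/K[1,1]*z,z,np.ones_like(z)],-1)
    if "camera_from_world" in p: T=np.linalg.inv(p["camera_from_world"])
    else:
        s=p["s"];T=np.eye(4);T[:3,:3]=s["tool_rot"];T[:3,3]=s["ee_pos"];T=T@p["tool_from_camera"]
    w=(c@T.T)[...,:3];w[z==0]=np.nan
    return w
def get(n):
    s=env.state();p=env.get_image(n);p["s"]=s;return p
def show(p,f,crop=None):
    im=cv2.cvtColor(p["image"],cv2.COLOR_RGB2BGR)
    cv2.imwrite("pics/"+f,im)
E
python3 - <<'E'
from h import *
a=get("top");b=get("side");c=np.vstack([a["image"],b["image"]])
show(a,"top1.png");show(b,"side1.png")
for n,p in(("top",a),("side",b)):
    w=cloud(p)
    for k in["tensioner","lock_collar","collar_lug","tension_arm","tip_roller","spool","dropper_bottle","key"]:
        for r in env.trace(k,p)[:2]:
            q=w[r["pixels"]];q=q[~np.isnan(q[:,0])]
            print(n,k,round(r["score"],2),np.round(r["box"]),np.round(np.median(q,0),3) if len(q) else None, np.round(np.percentile(q,95,axis=0),3) if len(q) else None)
E
```

```text
pics
top tensioner 0.86 [342. 163. 114.  81.] [ 0.543 -0.007  0.013] [0.623 0.059 0.082]
top lock_collar 0.85 [365. 177.  44.  46.] [0.546 0.003 0.07 ] [0.587 0.031 0.095]
top collar_lug 0.72 [367. 178.  39.  42.] [0.548 0.002 0.071] [0.585 0.03  0.095]
top tension_arm 0.6 [404. 200.  50.  21.] [ 0.528 -0.093  0.034] [ 0.547 -0.049  0.085]
top tip_roller 0.62 [404. 203.  53.  15.] [ 0.528 -0.097  0.034] [ 0.545 -0.05   0.085]
top tip_roller 0.54 [313. 128.  27.  31.] [0.676 0.089 0.043] [0.703 0.111 0.046]
top dropper_bottle 0.64 [332. 271.  20.  19.] [0.415 0.093 0.063] [0.431 0.106 0.1  ]
top key 0.71 [278. 192.  55.  23.] [0.582 0.157 0.009] [0.588 0.199 0.013]
side tensioner 0.88 [287. 206.  86.  81.] [ 0.549 -0.041  0.018] [0.62  0.036 0.081]
side lock_collar 0.59 [304. 209.  43.  36.] [ 0.538 -0.028  0.068] [0.584 0.022 0.091]
side collar_lug 0.8 [302. 204.  46.  40.] [ 0.541 -0.026  0.068] [0.587 0.024 0.091]
side tension_arm 0.58 [302. 245.  40.  38.] [ 0.527 -0.123  0.038] [ 0.569 -0.028  0.083]
side tip_roller 0.82 [299. 246.  40.  43.] [ 0.526 -0.123  0.038] [ 0.567 -0.028  0.083]
side spool 0.57 [367. 212.  22.  30.] [0.677 0.068 0.03 ] [0.701 0.101 0.043]
side dropper_bottle 0.74 [246. 198.  17.  41.] [0.417 0.077 0.045] [0.431 0.087 0.092]
```

Run:
```python
from h import *
a=get("top");b=get("side")
i1=cv2.resize(a["image"][110:310,260:480],None,fx=2.5,fy=2.5,interpolation=2)[...,::-1]
i2=cv2.resize(b["image"][180:300,230:410],None,fx=3.0,fy=3.0,interpolation=2)[...,::-1]
i1=cv2.resize(i1,(440,400));i2=cv2.resize(i2,(360,240))
c=np.zeros((400,800,3),np.uint8);c[:,:440]=i1;c[:240,440:]=i2
cv2.imwrite("pics/c1.png",c)
for n,p in(("top",a),("side",b)):
    w=cloud(p)
    near=(abs(w[...,0]-.55)<.14)&(abs(w[...,1]+.02)<.16)&(w[...,0]>.44)
    m=near&(w[...,2]>.06)&(w[...,2]<.11)
    k,l,st,ce=cv2.connectedComponentsWithStats(m.astype(np.uint8))
    for i in range(1,k):
        if st[i,4]<8: continue
        q=w[l==i];print(n,"comp",st[i],q.mean(0).round(3),q.min(0).round(3),q.max(0).round(3))
        for lo,hi in((.062,.074),(.074,.084),(.084,.089),(.089,.1)):
            r=q[(q[:,2]>lo)&(q[:,2]<hi)]
            if len(r): print("  ",lo,hi,len(r),r.mean(0).round(4),r.min(0).round(3),r.max(0).round(3))
    pl=w[near&(w[...,2]>.007)&(w[...,2]<.012)]
    print("plate",len(pl),cv2.minAreaRect(pl[:,:2].astype(np.float32)*1000))
```

```text
top comp [ 366  178   42   44 1148] [ 0.553 -0.004  0.076] [ 0.515 -0.043  0.06 ] [0.592 0.037 0.098]
   0.062 0.074 579 [ 0.5547 -0.0065  0.07  ] [ 0.515 -0.043  0.062] [0.592 0.037 0.074]
   0.074 0.084 452 [ 0.5563 -0.0063  0.0809] [ 0.515 -0.03   0.074] [0.585 0.036 0.084]
   0.084 0.089 28 [ 0.5495 -0.0034  0.0851] [ 0.516 -0.025  0.084] [0.575 0.037 0.088]
   0.089 0.1 74 [0.5242 0.0273 0.0948] [0.515 0.017 0.09 ] [0.534 0.036 0.098]
top comp [441 202  16  15 182] [ 0.52  -0.112  0.081] [ 0.51  -0.125  0.06 ] [ 0.533 -0.102  0.091]
   0.062 0.074 29 [ 0.518  -0.1062  0.0684] [ 0.51  -0.119  0.062] [ 0.532 -0.102  0.074]
   0.074 0.084 85 [ 0.5206 -0.1124  0.0815] [ 0.51  -0.125  0.074] [ 0.533 -0.102  0.084]
   0.084 0.089 59 [ 0.5213 -0.1133  0.0857] [ 0.512 -0.122  0.084] [ 0.531 -0.105  0.089]
   0.089 0.1 5 [ 0.5213 -0.1139  0.0898] [ 0.518 -0.118  0.089] [ 0.525 -0.11   0.091]
plate 2523 ((553.3262939453125, -20.874130249023438), (340.93310546875, 189.52159118652344), 71.29206085205078)
side comp [302 208  44  34 839] [ 0.549 -0.015  0.074] [ 0.514 -0.046  0.06 ] [0.591 0.028 0.096]
   0.062 0.074 426 [ 0.551  -0.0223  0.0681] [ 0.515 -0.046  0.062] [0.591 0.028 0.074]
   0.074 0.084 295 [ 0.551  -0.0115  0.0794] [ 0.516 -0.034  0.074] [0.578 0.026 0.084]
   0.084 0.089 24 [0.5239 0.0187 0.0866] [0.514 0.014 0.084] [0.533 0.028 0.089]
   0.089 0.1 47 [0.5241 0.0207 0.0927] [0.514 0.014 0.089] [0.533 0.028 0.096]
side comp [303 246  15  21 267] [ 0.52  -0.124  0.075] [ 0.509 -0.131  0.06 ] [ 0.532 -0.11   0.088]
   0.062 0.074 98 [ 0.5197 -0.1258  0.0676] [ 0.509 -0.13   0.062] [ 0.531 -0.117  0.074]
   0.074 0.084 124 [ 0.5201 -0.1232  0.0797] [ 0.509 -0.131  0.074] [ 0.532 -0.11   0.084]
   0.084 0.089 30 [ 0.5203 -0.1191  0.086 ] [ 0.516 -0.127  0.084] [ 0.525 -0.111  0.088]
plate 1757 ((586.5169067382812, -3.1226043701171875), (210.01170349121094, 167.5895538330078), 1.4920724630355835)
```

View pics/c1.png

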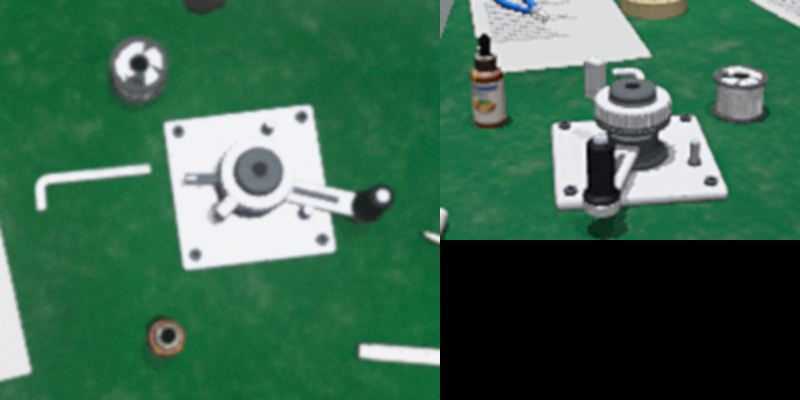

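```bash
cat >> h.py <<'E'
def cmd(xyz,ydir,grip=None,base=None):
    """tool down, tool y along world angle ydir (deg, mod 180); prints row numbers from current pose"""
    s=env.state();R=np.array(s["tool_rot"]) ;p=np.array(s["ee_pos"])
    best=None
    for d in(ydir,ydir+180):
        a=np.radians(d);y=np.array([np.cos(a),np.sin(a),0]);z=np.array([0,0,-1.]);x=np.cross(y,z)
        rv=cv2.Rodrigues(R.T@np.stack([x,y,z],1))[0].ravel()
        if best is None or np.linalg.norm(rv)<np.linalg.norm(best): best=rv
    t=R.T@(np.array(xyz)-p)
    print("t",(t/.8).round(4),"a",(np.degrees(best)/180).round(4),"dist",np.linalg.norm(t).round(4),"deg",np.degrees(best).round(1))
E
python3 - <<'E'
from h import *
s=env.state();print(np.round(s["tool_rot"],3),s["ee_pos"],s["grip_width"],s["wrist_force"])
cmd([.54,-.02,.24],45);cmd([.54,-.02,.24],10)
E
```

```text
[[-0.941  0.337  0.   ]
 [ 0.337  0.941  0.   ]
 [-0.     0.    -1.   ]] [0.22753568 0.63549595 0.24231262] 0.08515286014901943 [ 0.41193166 -0.56681811 -0.39184994]
t [-0.6439 -0.6398  0.0029] a [0.     0.     0.1406] dist 0.7262 deg [ 0.   0.  25.3]
t [-0.6439 -0.6398  0.0029] a [0.    0.    0.335] dist 0.7262 deg [ 0.   0.  60.3]
```

step_arm([
  {"tx": -0.18, "ty": -0.178, "tz": 0, "ax": 0, "ay": 0, "az": 0, "grip": 1},
  {"tx": -0.18, "ty": -0.178, "tz": 0, "ax": 0, "ay": 0, "az": 0, "grip": 1},
  {"tx": -0.18, "ty": -0.178, "tz": 0, "ax": 0, "ay": 0, "az": 0, "grip": 1},
  {"tx": -0.18, "ty": -0.178, "tz": 0, "ax": 0, "ay": 0, "az": 0, "grip": 1},
  {"tx": -0.18, "ty": -0.178, "tz": 0, "ax": 0, "ay": 0, "az": 0, "grip": 1},
])

```text
t: 1.42
ee_pos: [0.3162, 0.4502, 0.2425]
tool_rot: [[-0.941, 0.338, 0.001], [0.338, 0.941, -0.0], [-0.001, -0.0, -1.0]]
wrist_force: [1.3, 0.5, -0.5]
grip_width: 0.0852
grip_force: 0.0
```

step_arm([
  {"tx": -0.18, "ty": -0.178, "tz": 0, "ax": 0, "ay": 0, "az": 0, "grip": 1},
  {"tx": -0.18, "ty": -0.178, "tz": 0, "ax": 0, "ay": 0, "az": 0, "grip": 1},
  {"tx": -0.18, "ty": -0.178, "tz": 0, "ax": 0, "ay": 0, "az": 0, "grip": 1},
  {"tx": -0.18, "ty": -0.178, "tz": 0, "ax": 0, "ay": 0, "az": 0, "grip": 1},
  {"tx": -0.18, "ty": -0.178, "tz": 0, "ax": 0, "ay": 0, "az": 0, "grip": 1},
])

```text
t: 1.83
ee_pos: [0.4036, 0.2676, 0.2427]
tool_rot: [[-0.941, 0.338, 0.001], [0.338, 0.941, -0.0], [-0.001, 0.0, -1.0]]
wrist_force: [0.9, -0.8, 0.4]
grip_width: 0.0852
grip_force: 0.0
```

step_arm([
  {"tx": -0.18, "ty": -0.178, "tz": 0, "ax": 0, "ay": 0, "az": 0.14, "grip": 1},
  {"tx": -0.18, "ty": -0.178, "tz": 0, "ax": 0, "ay": 0, "az": 0.14, "grip": 1},
  {"tx": -0.18, "ty": -0.178, "tz": 0, "ax": 0, "ay": 0, "az": 0.14, "grip": 1},
  {"tx": -0.18, "ty": -0.178, "tz": 0, "ax": 0, "ay": 0, "az": 0.14, "grip": 1},
  {"tx": -0.18, "ty": -0.178, "tz": 0, "ax": 0, "ay": 0, "az": 0.14, "grip": 1},
])

```text
t: 2.25
ee_pos: [0.4911, 0.0849, 0.2427]
tool_rot: [[-0.704, 0.71, 0.001], [0.71, 0.704, -0.0], [-0.001, 0.001, -1.0]]
wrist_force: [0.0, 0.3, 0.3]
grip_width: 0.0852
grip_force: 0.0
```

Run:
```python
from h import *
s=env.state();print(s["t"],s["ee_pos"],np.round(s["joint_positions"],1))
cmd([.49,-.02,.24],45)
p=get("wrist");print(p["tool_from_camera"].round(3))
```

```text
2.25 [0.49108527 0.08494001 0.2427223 ] [-26.2  18.5  14.8 108.9  -5.8  53.3  36.1]
t [-0.0922 -0.0934  0.0034] a [ 0.0002  0.0003 -0.0012] dist 0.105 deg [ 0.   0.1 -0.2]
[[ 0.001 -0.95  -0.313  0.081]
 [ 1.     0.001  0.001 -0.002]
 [-0.    -0.313  0.95  -0.132]
 [ 0.     0.     0.     1.   ]]
```

step_arm([
  {"tx": -0.083, "ty": -0.026, "tz": 0.02, "ax": 0, "ay": 0, "az": 0, "grip": 0.7},
  {"tx": -0.083, "ty": -0.026, "tz": 0.02, "ax": 0, "ay": 0, "az": 0, "grip": 0.7},
  {"tx": -0.083, "ty": -0.026, "tz": 0.02, "ax": 0, "ay": 0, "az": 0, "grip": 0.7},
])

```text
t: 2.55
ee_pos: [0.5241, 0.0202, 0.2256]
tool_rot: [[-0.704, 0.711, 0.001], [0.71, 0.704, -0.003], [-0.003, -0.002, -1.0]]
wrist_force: [-0.8, 0.1, -0.0]
grip_width: 0.0596
grip_force: 0.0
```

```bash
cat >> h.py <<'E'
def comps(p):
    w=cloud(p);m=(abs(w[...,0]-.55)<.13)&(abs(w[...,1]+.03)<.13)&(w[...,0]>.44)&(w[...,2]>.052)&(w[...,2]<.105)
    for lo,hi in((.047,.0525),(.064,.073),(.0765,.0835),(.084,.0885),(.089,.1)):
        q=m=((w[...,2]>lo)&(w[...,2]<hi)&(abs(w[...,0]-.55)<.1)&(abs(w[...,1]+.03)<.12)).astype(np.uint8)
        k,l,st,ce=cv2.connectedComponentsWithStats(m)
        for i in range(1,k):
            if st[i,4]<60: continue
            q=w[l==i];r=cv2.minEnclosingCircle((q[:,:2]*1000).astype(np.float32));a=cv2.minAreaRect((q[:,:2]*1000).astype(np.float32))
            print(lo,hi,st[i,4],q.mean(0).round(4),"circ",np.round(r[0],1),round(r[1],1),"rect",np.round(a[0],1),np.round(a[1],1),round(a[2],1))
E
python3 - <<'E'
from h import *
s=env.state();print(s["t"],s["ee_pos"])
p=get("wrist");show(p,"w1.png");comps(p)
E
```

```text
2.55 [0.52409656 0.02015446 0.22557523]
0.047 0.0525 449 [0.5562 0.0362 0.0508] circ [554.5  33.8] 22.3 rect [553.7  37.2] [35.1 36. ] 2.2
0.047 0.0525 132 [ 0.5223 -0.0063  0.0506] circ [526.2 -10.9] 21.2 rect [523.2 -10.8] [42.4  8.3] 87.9
0.064 0.073 2093 [ 0.552 -0.008  0.069] circ [554.7 -10.8] 35.2 rect [555.1 -11.2] [69.5 69.1] 43.0
0.064 0.073 61 [ 0.5105 -0.1097  0.0682] circ [ 511.1 -111.6] 7.2 rect [ 510.  -110.9] [14.5  3.1] 55.5
0.0765 0.0835 1825 [ 0.5535 -0.0095  0.0801] circ [554.4 -10.4] 22.5 rect [554.3 -10.1] [43.1 43.9] 86.3
0.0765 0.0835 131 [ 0.5111 -0.1161  0.0814] circ [ 514.  -116.9] 10.1 rect [ 511.1 -117.6] [ 7.6 20.3] 13.8
0.089 0.1 358 [0.5214 0.0252 0.0936] circ [521.9  24.8] 10.2 rect [521.8  24.8] [12.  19.4] 44.5
```

View pics/w1.png

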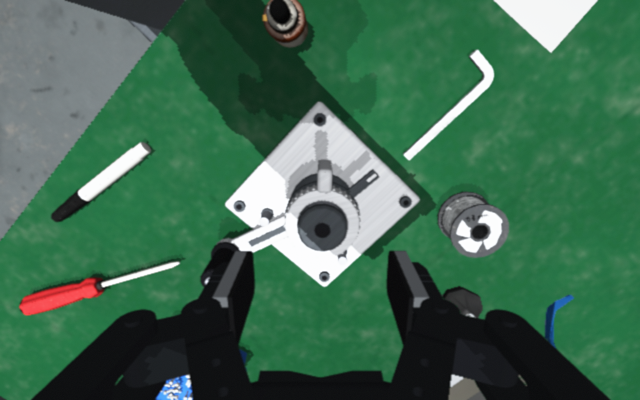

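Run:
```python
from h import *
cmd([.5218,.0248,.08],42.8)
```

```text
t [0.0029 0.0005 0.1822] a [-0.0004  0.0003  0.0112] dist 0.1458 deg [-0.1  0.   2. ]
```

step_arm([
  {"tx": 0.006, "ty": 0.001, "tz": 0.05, "ax": 0, "ay": 0, "az": 0.011, "grip": 0.5},
  {"tx": 0.006, "ty": 0.001, "tz": 0.09, "ax": 0, "ay": 0, "az": 0.011, "grip": 0.5},
  {"tx": 0.006, "ty": 0.001, "tz": 0.12, "ax": 0, "ay": 0, "az": 0.011, "grip": 0.5},
  {"tx": 0.006, "ty": 0.001, "tz": 0.12, "ax": 0, "ay": 0, "az": 0.011, "grip": 0.5},
])

```text
t: 2.93
ee_pos: [0.5169, 0.0314, 0.1267]
tool_rot: [[-0.685, 0.729, -0.007], [0.729, 0.685, -0.0], [0.004, -0.005, -1.0]]
wrist_force: [-1.4, 0.3, 0.6]
grip_width: 0.0426
grip_force: 0.0
```

Run:
```python
from h import *
s=env.state();print(s["t"],s["ee_pos"],s["wrist_force"])
cmd([.5218,.0248,.08],42.8)
p=get("wrist");comps(p)
```

```text
2.9333 [0.51690389 0.0313948  0.12667294] [-1.42947231  0.26209403  0.61158302]
t [-0.0105 -0.0009  0.0583] a [-0.0017 -0.0014  0.0024] dist 0.0474 deg [-0.3 -0.3  0.4]
0.047 0.0525 790 [0.5545 0.0355 0.0507] circ [551.3  36.1] 22.2 rect [550.3  36.9] [30.5 35.8] 4.6
0.047 0.0525 261 [ 0.5219 -0.0038  0.0506] circ [523.7  -6. ] 16.3 rect [522.4  -5.8] [32.4  6.6] 80.8
0.064 0.073 117 [0.5155 0.0314 0.0686] circ [516.5  30.2] 5.8 rect [515.7  31. ] [11.5  3.4] 47.2
0.064 0.073 3165 [ 0.5503 -0.0063  0.069 ] circ [554.7 -10.7] 35.6 rect [553.9 -11.8] [66.2 70.3] 53.0
0.0765 0.0835 101 [0.5156 0.0316 0.0802] circ [516.8  30.4] 5.7 rect [516.1  31.3] [11.4  2.9] 39.6
0.0765 0.0835 3434 [ 0.5528 -0.0088  0.0801] circ [554.2 -10.2] 22.4 rect [554. -10.] [43.5 43.2] 43.9
0.084 0.0885 70 [0.5155 0.0314 0.0863] circ [516.8  29.9] 5.8 rect [515.8  31. ] [11.6  3.3] 44.5
0.089 0.1 754 [0.5209 0.0256 0.0936] circ [521.8  24.6] 10.6 rect [521.7  24.8] [11.4 20.1] 43.7
```

step_arm([
  {"tx": -0.01, "ty": -0.001, "tz": 0.02, "ax": 0, "ay": 0, "az": 0.002, "grip": 0.5},
  {"tx": -0.01, "ty": -0.001, "tz": 0.055, "ax": 0, "ay": 0, "az": 0.002, "grip": 0.5},
  {"tx": -0.01, "ty": -0.001, "tz": 0.055, "ax": 0, "ay": 0, "az": 0.002, "grip": 0.5},
])

```text
t: 3.23
ee_pos: [0.5239, 0.0242, 0.085]
tool_rot: [[-0.679, 0.734, -0.002], [0.734, 0.679, 0.0], [0.002, -0.002, -1.0]]
wrist_force: [-1.1, -0.4, 0.0]
grip_width: 0.0425
grip_force: 0.0
```

step_arm([
  {"tx": 0, "ty": 0, "tz": 0, "ax": 0, "ay": 0, "az": 0, "grip": 0},
  {"tx": 0, "ty": 0, "tz": 0, "ax": 0, "ay": 0, "az": 0, "grip": 0},
  {"tx": 0, "ty": 0, "tz": 0, "ax": 0, "ay": 0, "az": 0, "grip": 0},
  {"tx": 0, "ty": 0, "tz": 0, "ax": 0, "ay": 0, "az": 0, "grip": 0},
], force=25)

```text
t: 3.57
ee_pos: [0.5252, 0.0239, 0.0883]
tool_rot: [[-0.679, 0.734, 0.002], [0.734, 0.679, 0.001], [-0.001, 0.002, -1.0]]
wrist_force: [-2.6, -0.4, 6.9]
grip_width: 0.0112
grip_force: 28.7
```

```bash
cat >> h.py <<'E'
P=np.array([.5545,-.0105])
def orbit(r,angs,z,off):
    for a in angs:
        b=np.radians(a);print(a,end=" ");cmd([P[0]+r*np.cos(b),P[1]+r*np.sin(b),z],a+off)
E
python3 - <<'E'
from h import *
s=env.state();print(s["t"],s["ee_pos"],np.degrees(np.arctan2(*(np.array(s["ee_pos"])[:2]-P)[::-1])))
orbit(.0475,[127,121,115,109,103,97,91,87,84],.08,-90)
E
```

```text
3.5667 [0.52524295 0.02388936 0.08825454] 130.38976702038667
127 t [0.0027 0.0036 0.0103] a [0.0006 0.0003 0.0319] dist 0.009 deg [0.1 0.  5.7]
121 t [0.0018 0.0097 0.0103] a [0.0006 0.0002 0.0653] dist 0.0115 deg [ 0.1  0.  11.7]
115 t [0.0002 0.0158 0.0103] a [0.0007 0.0002 0.0986] dist 0.0151 deg [ 0.1  0.  17.7]
109 t [-0.002   0.0216  0.0104] a [0.0007 0.0002 0.1319] dist 0.0192 deg [ 0.1  0.  23.7]
103 t [-0.0048  0.0271  0.0104] a [7.000e-04 1.000e-04 1.653e-01] dist 0.0235 deg [ 0.1  0.  29.7]
97 t [-0.0082  0.0323  0.0104] a [7.000e-04 1.000e-04 1.986e-01] dist 0.028 deg [ 0.1  0.  35.7]
91 t [-0.0121  0.0372  0.0104] a [7.000e-04 1.000e-04 2.319e-01] dist 0.0324 deg [ 0.1  0.  41.7]
87 t [-0.0149  0.0402  0.0104] a [0.0007 0.     0.2542] dist 0.0353 deg [ 0.1  0.  45.7]
84 t [-0.0172  0.0423  0.0104] a [0.0007 0.     0.2708] dist 0.0375 deg [ 0.1  0.  48.7]
```

step_arm([
  {"tx": -0.0003, "ty": 0.0062, "tz": 0, "ax": 0, "ay": 0, "az": 0.033, "grip": 0},
  {"tx": -0.0013, "ty": 0.0123, "tz": 0, "ax": 0, "ay": 0, "az": 0.067, "grip": 0},
  {"tx": -0.0029, "ty": 0.0184, "tz": 0, "ax": 0, "ay": 0, "az": 0.1, "grip": 0},
  {"tx": -0.0051, "ty": 0.0242, "tz": 0, "ax": 0, "ay": 0, "az": 0.133, "grip": 0},
  {"tx": -0.008, "ty": 0.0297, "tz": 0, "ax": 0, "ay": 0, "az": 0.167, "grip": 0},
])

```text
t: 3.98
ee_pos: [0.5466, 0.0349, 0.0882]
tool_rot: [[-0.215, 0.977, 0.001], [0.977, 0.215, 0.0], [0.0, 0.001, -1.0]]
wrist_force: [-3.7, -3.6, 6.2]
grip_width: 0.0112
grip_force: 28.5
```

Run:
```python
from h import *
s=env.state();d=(np.array(s["ee_pos"])[:2]-P);print(s["t"],s["ee_pos"],s["wrist_force"],np.degrees(np.arctan2(*d[::-1])),np.hypot(*d))
p=get("wrist");comps(p)
```

```text
3.9833 [0.54660879 0.03486472 0.08824941] [-3.72967286 -3.55040307  6.15063663] 99.86788611849653 0.04604594509697116
0.047 0.0525 739 [0.558  0.0441 0.0508] circ [558.2  42.6] 13.2 rect [558.3  42.7] [24.9 10.2] 86.6
0.047 0.0525 99 [ 0.5214 -0.0014  0.0507] circ [521.4  -3.2] 10.8 rect [521.   -3.1] [21.7  2.6] 77.7
0.047 0.0525 70 [0.5814 0.0117 0.0507] circ [581.5  11.6] 6.9 rect [581.3  11.5] [ 2.4 13.8] 37.2
0.064 0.073 192 [0.5426 0.0452 0.0685] circ [542.9  43.9] 5.9 rect [542.7  44.7] [11.7  3.2] 13.6
0.064 0.073 95 [0.5513 0.0067 0.0661] circ [551.5   6.6] 6.7 rect [551.3   7.7] [13.2  5.5] 9.5
0.0765 0.0835 252 [0.5429 0.0452 0.0807] circ [542.9  44.6] 12.2 rect [542.9  45. ] [24.4  3.1] 10.1
0.0765 0.0835 2469 [ 0.5548 -0.0089  0.0803] circ [555.5  -8.5] 20.8 rect [555.7  -8.5] [23.  41.2] 9.4
0.084 0.0885 268 [0.543  0.0452 0.0862] circ [542.9  44.6] 12.2 rect [542.8  45. ] [24.4  2.6] 10.5
0.084 0.0885 60 [0.5285 0.0376 0.0866] circ [528.1  37.3] 3.0 rect [528.1  37.5] [6.  1.5] 9.0
0.084 0.0885 61 [0.559  0.0443 0.0864] circ [559.5  44.2] 3.1 rect [559.4  44.3] [6.1 1.3] 16.9
0.089 0.1 2108 [0.544  0.0397 0.0941] circ [544.   40.2] 19.4 rect [545.7  39.3] [30.6 29.5] 51.2
```

step_arm([
  {"tx": -0.0003, "ty": 0.0062, "tz": 0, "ax": 0, "ay": 0, "az": 0.033, "grip": 0},
  {"tx": -0.0013, "ty": 0.0123, "tz": 0, "ax": 0, "ay": 0, "az": 0.067, "grip": 0},
  {"tx": -0.0029, "ty": 0.0184, "tz": 0, "ax": 0, "ay": 0, "az": 0.09, "grip": 0},
  {"tx": -0.004, "ty": 0.024, "tz": 0, "ax": 0, "ay": 0, "az": 0.09, "grip": 0},
  {"tx": -0.004, "ty": 0.024, "tz": 0, "ax": 0, "ay": 0, "az": 0.09, "grip": 0},
])

```text
t: 4.45
ee_pos: [0.56, 0.0358, 0.0879]
tool_rot: [[0.062, 0.998, -0.011], [0.998, -0.062, 0.002], [0.001, -0.011, -1.0]]
wrist_force: [-25.0, -1.6, 28.9]
grip_width: 0.0117
grip_force: 31.4
```

Run:
```python
from h import *
s=env.state();d=(np.array(s["ee_pos"])[:2]-P);print(s["t"],s["ee_pos"],s["wrist_force"],np.degrees(np.arctan2(*d[::-1])),np.hypot(*d))
p=get("wrist");comps(p);show(p,"w2.png")
```

```text
4.45 [0.56002764 0.03582061 0.0879485 ] [-24.9607885   -1.60669961  28.89424256] 83.19482147346454 0.04664926728193928
0.047 0.0525 362 [0.559  0.0501 0.0508] circ [558.9  49.1] 7.4 rect [558.9  49.3] [11.8  9.5] 86.3
0.047 0.0525 98 [0.5255 0.0077 0.0507] circ [524.9   5.7] 10.6 rect [524.5   6. ] [21.2  2.6] 57.4
0.047 0.0525 64 [0.5867 0.0034 0.0504] circ [586.8   3.5] 6.3 rect [586.3   3.3] [ 2.1 12.5] 24.8
0.064 0.073 199 [0.5588 0.0463 0.0686] circ [558.6  43.8] 6.0 rect [558.7  45.4] [ 4.3 12. ] 84.0
0.064 0.073 90 [0.5569 0.0068 0.0662] circ [556.7   6.4] 6.6 rect [556.8   8. ] [ 5.5 13.1] 85.0
0.0765 0.0835 289 [0.5593 0.0461 0.0805] circ [559.3  45.6] 12.2 rect [559.   43.9] [ 7.4 24.4] 80.2
0.0765 0.0835 2457 [ 0.5559 -0.0087  0.0803] circ [554.9  -8.8] 20.7 rect [556.8  -8.8] [40.9 22.8] 83.3
0.084 0.0885 188 [0.5557 0.0465 0.0863] circ [555.7  45.3] 8.6 rect [555.8  46.5] [ 2.8 17.2] 82.6
0.084 0.0885 79 [0.5682 0.0455 0.0864] circ [568.3  45.5] 3.2 rect [568.3  45.4] [1.5 6.4] 88.6
0.084 0.0885 65 [0.5748 0.041  0.0865] circ [574.9  41. ] 2.8 rect [574.9  41.2] [1.7 5.5] 86.8
0.089 0.1 2077 [0.559  0.0407 0.0941] circ [559.1  41.4] 19.4 rect [559.2  35.9] [38.7 23.2] 0.5
```

View pics/w2.png

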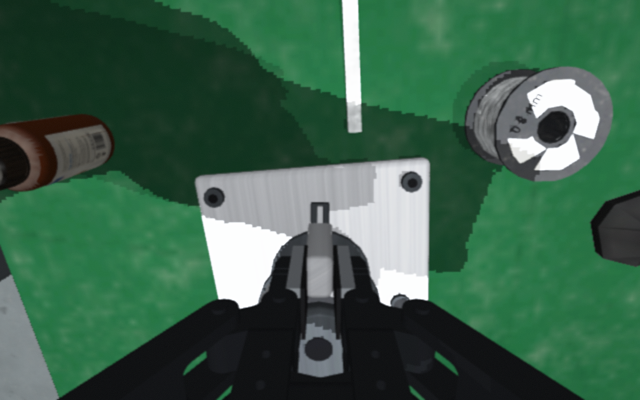

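step_arm([
  {"tx": 0, "ty": -0.004, "tz": 0, "ax": 0, "ay": 0, "az": 0, "grip": 0.5},
  {"tx": 0, "ty": -0.004, "tz": 0, "ax": 0, "ay": 0, "az": 0, "grip": 0.5},
  {"tx": 0, "ty": -0.004, "tz": 0, "ax": 0, "ay": 0, "az": 0, "grip": 0.5},
  {"tx": 0, "ty": -0.004, "tz": -0.05, "ax": 0, "ay": 0, "az": 0, "grip": 0.5},
  {"tx": 0, "ty": -0.004, "tz": -0.1, "ax": 0, "ay": 0, "az": 0, "grip": 0.5},
])

```text
t: 4.92
ee_pos: [0.5619, 0.0365, 0.1662]
tool_rot: [[0.061, 0.998, -0.003], [0.998, -0.061, -0.001], [-0.001, -0.003, -1.0]]
wrist_force: [1.8, 0.1, 0.7]
grip_width: 0.0427
grip_force: 0.0
```

Run:
```python
from h import *
s=env.state();print(s["t"],s["ee_pos"])
p=get("wrist");comps(p)
cmd([.5208,-.1165,.17],-18)
```

```text
4.9167 [0.56190132 0.03654376 0.16620205]
0.047 0.0525 174 [0.5589 0.0502 0.0509] circ [558.9  49.6] 6.7 rect [558.9  50. ] [10.2  9.7] 86.3
0.047 0.0525 183 [0.5362 0.0166 0.0507] circ [534.7  11.2] 19.4 rect [533.2  13. ] [38.7  7.2] 38.6
0.047 0.0525 192 [0.577  0.0137 0.0506] circ [577.2   8.4] 19.4 rect [579.   10.2] [ 7.3 38.8] 43.6
0.047 0.0525 118 [ 0.521  -0.1079  0.0496] circ [ 519.7 -114.5] 11.6 rect [ 520.8 -109.8] [ 9.7 23.2] 76.6
0.064 0.073 66 [0.5587 0.0464 0.0687] circ [558.4  44.8] 5.7 rect [558.4  45.9] [ 2.6 11.3] 89.9
0.064 0.073 2801 [ 0.5558 -0.006   0.069 ] circ [554.9 -11.1] 35.3 rect [555.8 -11.2] [67.4 69.6] 0.0
0.064 0.073 205 [ 0.5207 -0.1075  0.0682] circ [ 519.4 -113.9] 11.3 rect [ 520.1 -109. ] [ 9.9 22.7] 82.3
0.0765 0.0835 2647 [ 0.555  -0.0088  0.0801] circ [554.8 -10.8] 22.5 rect [554.7  -9.9] [42.7 44. ] 89.6
0.089 0.1 542 [0.5582 0.0382 0.0936] circ [558.1  37.3] 10.1 rect [558.3  37.5] [19.1 11.5] 85.9
t [-0.1934 -0.0447  0.0052] a [ 0.0026 -0.0007  0.0802] dist 0.1589 deg [ 0.5 -0.1 14.4]
```

step_arm([
  {"tx": -0.04, "ty": -0.04, "tz": 0, "ax": 0, "ay": 0, "az": 0.03, "grip": 0.65},
  {"tx": -0.09, "ty": -0.045, "tz": 0, "ax": 0, "ay": 0, "az": 0.06, "grip": 0.65},
  {"tx": -0.14, "ty": -0.045, "tz": 0, "ax": 0, "ay": 0, "az": 0.085, "grip": 0.65},
  {"tx": -0.193, "ty": -0.045, "tz": 0, "ax": 0, "ay": 0, "az": 0.085, "grip": 0.65},
  {"tx": -0.193, "ty": -0.045, "tz": 0, "ax": 0, "ay": 0, "az": 0.085, "grip": 0.65},
])

```text
t: 5.38
ee_pos: [0.5166, -0.125, 0.1681]
tool_rot: [[0.332, 0.943, 0.003], [0.943, -0.332, -0.005], [-0.004, 0.005, -1.0]]
wrist_force: [-0.8, -0.6, 1.5]
grip_width: 0.0555
grip_force: 0.0
```

Run:
```python
from h import *
s=env.state();print(s["t"],s["ee_pos"],np.round(s["joint_positions"],1))
p=get("wrist");comps(p);show(p,"w3.png")
cmd([.518,-.1163,.055],-19)
```

```text
5.3833 [ 0.51662587 -0.12503334  0.16807464] [-14.7  29.5  34.8 110.6 -22.5  46.4  12.9]
0.047 0.0525 114 [ 0.5497 -0.0276  0.0514] circ [552.  -20.2] 20.9 rect [550.4 -25.8] [12.2 41.7] 74.0
0.047 0.0525 120 [ 0.5466 -0.0438  0.051 ] circ [547.1 -42.4] 15.6 rect [546.8 -43.6] [ 4.4 31.2] 76.2
0.064 0.073 3229 [ 0.5492 -0.0266  0.0691] circ [554.3 -11.8] 34.9 rect [549.5 -25.6] [38.5 69.7] 70.8
0.064 0.073 104 [ 0.5223 -0.108   0.0688] circ [ 520.6 -112.5] 10.8 rect [ 521.9 -109.2] [ 7.1 21.7] 68.9
0.0765 0.0835 2880 [ 0.5518 -0.019   0.0801] circ [554.  -13.2] 22.1 rect [551.4 -20.7] [24. 44.] 70.8
0.0765 0.0835 718 [ 0.5193 -0.1155  0.0817] circ [ 518.7 -117.1] 12.0 rect [ 518.8 -116.8] [23.4 23.3] 79.1
0.084 0.0885 242 [ 0.5189 -0.1167  0.086 ] circ [ 518.9 -117. ] 5.9 rect [ 518.9 -116.9] [11.1 11.1] 70.5
t [ 0.0061 -0.0015  0.1406] a [ 0.001   0.0005 -0.0013] dist 0.1126 deg [ 0.2  0.1 -0.2]
```

View pics/w3.png

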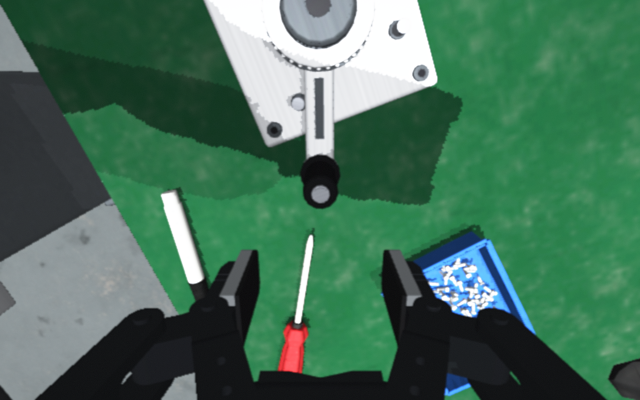

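step_arm([
  {"tx": 0.01, "ty": 0, "tz": 0.04, "ax": 0, "ay": 0, "az": 0, "grip": 0.65},
  {"tx": 0.01, "ty": 0, "tz": 0.07, "ax": 0, "ay": 0, "az": 0, "grip": 0.65},
  {"tx": 0.01, "ty": 0, "tz": 0.07, "ax": 0, "ay": 0, "az": 0, "grip": 0.65},
])

```text
t: 5.68
ee_pos: [0.5188, -0.1059, 0.1072]
tool_rot: [[0.32, 0.947, -0.005], [0.947, -0.32, 0.001], [-0.0, -0.005, -1.0]]
wrist_force: [-0.5, 0.7, 0.4]
grip_width: 0.0556
grip_force: 0.0
```

Run:
```python
from h import *
s=env.state();print(s["t"],s["ee_pos"])
cmd([.5189,-.117,.055],-18.5)
```

```text
5.6833 [ 0.51876089 -0.10586705  0.10718649]
t [-0.0131  0.0049  0.0652] a [-0.0015  0.     -0.001 ] dist 0.0534 deg [-0.3  0.  -0.2]
```

step_arm([
  {"tx": -0.013, "ty": 0.003, "tz": 0, "ax": 0, "ay": 0, "az": 0, "grip": 0.65},
  {"tx": -0.013, "ty": 0.003, "tz": 0, "ax": 0, "ay": 0, "az": 0, "grip": 0.65},
  {"tx": -0.013, "ty": 0.003, "tz": 0, "ax": 0, "ay": 0, "az": 0, "grip": 0.65},
])

```text
t: 5.93
ee_pos: [0.5196, -0.1198, 0.1119]
tool_rot: [[0.324, 0.946, 0.002], [0.946, -0.324, -0.001], [-0.0, 0.003, -1.0]]
wrist_force: [0.2, -0.2, 0.3]
grip_width: 0.0557
grip_force: 0.0
```

Run:
```python
from h import *
s=env.state();print(s["t"],s["ee_pos"])
cmd([.5189,-.117,.055],-18.5)
```

```text
5.9333 [ 0.51959704 -0.11984218  0.11185848]
t [ 0.0031 -0.0022  0.0711] a [ 0.0008  0.     -0.0021] dist 0.0569 deg [ 0.1  0.  -0.4]
```

step_arm([
  {"tx": 0.002, "ty": -0.002, "tz": 0.035, "ax": 0, "ay": 0, "az": 0, "grip": 0.65},
  {"tx": 0.002, "ty": -0.002, "tz": 0.07, "ax": 0, "ay": 0, "az": 0, "grip": 0.65},
  {"tx": 0.002, "ty": -0.002, "tz": 0.07, "ax": 0, "ay": 0, "az": 0, "grip": 0.65},
  {"tx": 0.002, "ty": -0.002, "tz": 0.07, "ax": 0, "ay": 0, "az": 0, "grip": 0.65},
])

```text
t: 6.27
ee_pos: [0.5176, -0.1166, 0.0547]
tool_rot: [[0.323, 0.947, -0.001], [0.947, -0.323, 0.0], [-0.0, -0.001, -1.0]]
wrist_force: [-0.1, -0.5, 0.6]
grip_width: 0.0553
grip_force: 0.0
```

step_arm([
  {"tx": 0, "ty": 0, "tz": 0, "ax": 0, "ay": 0, "az": 0, "grip": 0},
  {"tx": 0, "ty": 0, "tz": 0, "ax": 0, "ay": 0, "az": 0, "grip": 0},
  {"tx": 0, "ty": 0, "tz": 0, "ax": 0, "ay": 0, "az": 0, "grip": 0},
  {"tx": 0, "ty": 0, "tz": 0, "ax": 0, "ay": 0, "az": 0, "grip": 0},
], force=30)

```text
t: 6.6
ee_pos: [0.5196, -0.1172, 0.056]
tool_rot: [[0.322, 0.947, 0.004], [0.947, -0.322, -0.001], [0.0, 0.004, -1.0]]
wrist_force: [1.9, 0.1, 8.7]
grip_width: 0.0235
grip_force: 29.7
```

Run:
```python
from h import *
s=env.state();d=(np.array(s["ee_pos"])[:2]-P);print(s["t"],s["ee_pos"],np.degrees(np.arctan2(*d[::-1])),np.hypot(*d),s["wrist_force"])
orbit(.112,[-103,-97,-91,-85,-79],.055,90)
```

```text
6.6 [ 0.5196388  -0.11717947  0.05602687] -108.09658990420122 0.1122310697586622 [1.88973224 0.09042055 8.69439532]
-103 t [0.001  0.0124 0.0013] a [ 0.0014 -0.     -0.0322] dist 0.01 deg [ 0.2 -0.  -5.8]
-97 t [0.0032 0.0269 0.0014] a [ 0.0014  0.     -0.0656] dist 0.0217 deg [  0.2   0.  -11.8]
-91 t [0.007  0.0411 0.0015] a [ 0.0014  0.0001 -0.0989] dist 0.0333 deg [  0.2   0.  -17.8]
-85 t [0.0122 0.0548 0.0015] a [ 0.0014  0.0002 -0.1322] dist 0.0449 deg [  0.2   0.  -23.8]
-79 t [0.0188 0.0678 0.0016] a [ 0.0014  0.0002 -0.1656] dist 0.0563 deg [  0.2   0.  -29.8]
```

step_arm([
  {"tx": 0.0008, "ty": 0.0146, "tz": 0, "ax": 0, "ay": 0, "az": -0.033, "grip": 0},
  {"tx": 0.0031, "ty": 0.0291, "tz": 0, "ax": 0, "ay": 0, "az": -0.067, "grip": 0},
  {"tx": 0.0069, "ty": 0.0433, "tz": 0, "ax": 0, "ay": 0, "az": -0.1, "grip": 0},
  {"tx": 0.0121, "ty": 0.0569, "tz": 0, "ax": 0, "ay": 0, "az": -0.133, "grip": 0},
  {"tx": 0.0121, "ty": 0.0569, "tz": 0, "ax": 0, "ay": 0, "az": -0.133, "grip": 0},
])

```text
t: 7.02
ee_pos: [0.5659, -0.1228, 0.056]
tool_rot: [[-0.096, 0.995, 0.002], [0.995, 0.096, -0.001], [-0.001, 0.002, -1.0]]
wrist_force: [-3.9, -2.4, 12.2]
grip_width: 0.0233
grip_force: 30.0
```

Run:
```python
from h import *
s=env.state();d=(np.array(s["ee_pos"])[:2]-P);print(s["t"],s["ee_pos"],np.degrees(np.arctan2(*d[::-1])),np.hypot(*d),s["wrist_force"],np.round(s["joint_positions"]))
```

```text
7.0167 [ 0.56589367 -0.12276825  0.0559515 ] -84.205111223038 0.1128449144198097 [-3.93324151 -2.37868308 12.17140545] [ -5.  40.  20. 109. -22.  35.  35.]
```

step_arm([
  {"tx": 0.0008, "ty": 0.0146, "tz": 0, "ax": 0, "ay": 0, "az": -0.033, "grip": 0},
  {"tx": 0.0031, "ty": 0.0291, "tz": 0, "ax": 0, "ay": 0, "az": -0.067, "grip": 0},
  {"tx": 0.0069, "ty": 0.0433, "tz": 0, "ax": 0, "ay": 0, "az": -0.1, "grip": 0},
  {"tx": 0.0121, "ty": 0.0569, "tz": 0, "ax": 0, "ay": 0, "az": -0.133, "grip": 0},
  {"tx": 0.0121, "ty": 0.0569, "tz": 0, "ax": 0, "ay": 0, "az": -0.133, "grip": 0},
])

```text
t: 7.43
ee_pos: [0.6101, -0.1094, 0.056]
tool_rot: [[-0.492, 0.871, 0.002], [0.871, 0.492, -0.002], [-0.003, 0.001, -1.0]]
wrist_force: [-4.2, -4.8, 11.1]
grip_width: 0.0233
grip_force: 29.9
```

Run:
```python
from h import *
s=env.state();d=(np.array(s["ee_pos"])[:2]-P);print(s["t"],s["ee_pos"],np.degrees(np.arctan2(*d[::-1])),np.hypot(*d),s["wrist_force"],np.round(s["joint_positions"]))
orbit(.112,[-56,-50,-44,-40,-36],.055,90)
```

```text
7.4333 [ 0.61014609 -0.1093844   0.05603953] -60.63185491571625 0.11346635015803616 [-4.23418863 -4.75974629 11.13210063] [ -3.  41.  14. 103. -15.  38.  49.]
-56 t [0.0023 0.0113 0.0013] a [ 0.0003  0.0009 -0.0252] dist 0.0093 deg [ 0.1  0.2 -4.5]
-50 t [0.0042 0.0258 0.0013] a [ 0.0003  0.0009 -0.0586] dist 0.021 deg [  0.    0.2 -10.5]
-44 t [0.0076 0.0401 0.0013] a [ 0.0002  0.0009 -0.0919] dist 0.0327 deg [  0.    0.2 -16.5]
-40 t [0.0107 0.0493 0.0013] a [ 0.0002  0.0009 -0.1141] dist 0.0404 deg [  0.    0.2 -20.5]
-36 t [0.0145 0.0584 0.0013] a [ 1.000e-04  9.000e-04 -1.364e-01] dist 0.0481 deg [  0.    0.2 -24.5]
```

step_arm([
  {"tx": 0.001, "ty": 0.0146, "tz": 0, "ax": 0, "ay": 0, "az": -0.033, "grip": 0},
  {"tx": 0.0035, "ty": 0.0291, "tz": 0, "ax": 0, "ay": 0, "az": -0.067, "grip": 0},
  {"tx": 0.0075, "ty": 0.043, "tz": 0, "ax": 0, "ay": 0, "az": -0.1, "grip": 0},
  {"tx": 0.0115, "ty": 0.055, "tz": 0, "ax": 0, "ay": 0, "az": -0.12, "grip": 0},
  {"tx": 0.0115, "ty": 0.055, "tz": 0, "ax": 0, "ay": 0, "az": -0.12, "grip": 0},
])

```text
t: 7.85
ee_pos: [0.6427, -0.0826, 0.0561]
tool_rot: [[-0.775, 0.632, 0.0], [0.632, 0.775, -0.005], [-0.004, -0.004, -1.0]]
wrist_force: [-3.8, -9.1, 11.1]
grip_width: 0.0232
grip_force: 30.2
```

step_arm([
  {"tx": 0, "ty": 0.002, "tz": 0, "ax": 0, "ay": 0, "az": 0, "grip": 0},
  {"tx": 0, "ty": 0.002, "tz": 0, "ax": 0, "ay": 0, "az": 0, "grip": 0},
  {"tx": 0, "ty": 0.002, "tz": 0, "ax": 0, "ay": 0, "az": 0, "grip": 0},
])

```text
t: 8.1
ee_pos: [0.6429, -0.0823, 0.0561]
tool_rot: [[-0.772, 0.636, 0.0], [0.636, 0.772, -0.005], [-0.004, -0.004, -1.0]]
wrist_force: [-5.2, -9.5, 8.8]
grip_width: 0.0233
grip_force: 30.1
```

Run:
```python
from h import *
s=env.state();d=(np.array(s["ee_pos"])[:2]-P);print(s["t"],s["ee_pos"],np.degrees(np.arctan2(*d[::-1])),np.hypot(*d),s["wrist_force"],np.round(s["qvel"],2))
p=get("top");b=get("side");comps(p);comps(b)
c=np.zeros((400,800,3),np.uint8)
c[:,:400]=cv2.resize(p["image"][110:310,280:480],(400,400));c[:300,400:]=cv2.resize(b["image"][170:320,220:420],(400,300));cv2.imwrite("pics/e.png",c[...,::-1])
```

```text
8.1 [ 0.64294176 -0.08231382  0.05609935] -39.07624996526447 0.11392616106306 [-5.15652187 -9.49244574  8.79242187] [ 0.02  0.03  0.01  0.04 -0.08 -0.04 -0.03]
0.064 0.073 566 [ 0.5555 -0.0054  0.07  ] circ [ 5.559e+02 -4.000e-01] 42.6 rect [556.6  -7.2] [69.4 70.5] 46.6
0.0765 0.0835 414 [ 0.5569 -0.0076  0.081 ] circ [557.6  -8.1] 22.5 rect [557.7  -8.1] [42.8 43.8] 50.5
0.089 0.1 74 [0.5597 0.0401 0.0945] circ [560.2  39.8] 10.2 rect [559.9  39.6] [19.6 10.7] 84.9
0.047 0.0525 159 [ 0.5545 -0.0365  0.0506] circ [556.3 -13.4] 35.5 rect [556.1 -29.7] [36.5 70.9] 89.5
0.064 0.073 324 [ 0.5548 -0.0272  0.0683] circ [556.4 -12.2] 35.4 rect [556.9 -18.1] [58.8 68.5] 86.5
0.064 0.073 74 [ 0.6339 -0.1009  0.0687] circ [636.1 -94.4] 14.0 rect [637.3 -99.6] [28.  11.9] 13.0
0.0765 0.0835 220 [ 0.5563 -0.0163  0.0801] circ [556.3 -12.1] 22.3 rect [556.7 -12.8] [41.1 42.1] 38.2
0.089 0.1 100 [ 0.6254 -0.1127  0.0956] circ [ 625.6 -105.6] 20.0 rect [ 626.1 -105.3] [33.7 26.1] 49.0
```

View pics/e.png

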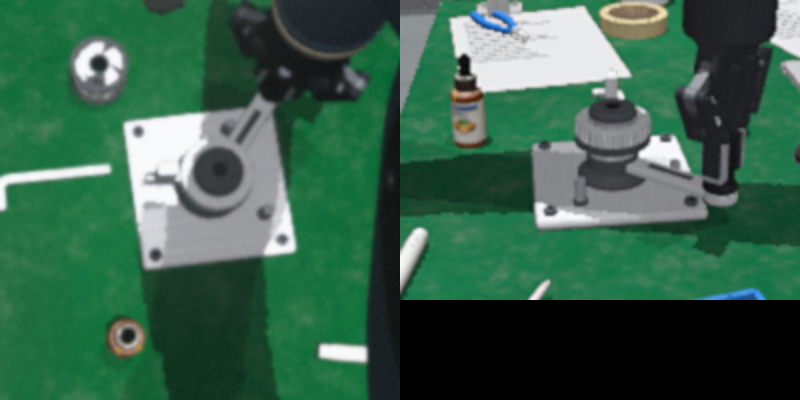

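step_arm([
  {"tx": 0, "ty": 0.004, "tz": 0, "ax": 0, "ay": 0, "az": 0, "grip": 0},
  {"tx": 0, "ty": 0.004, "tz": 0, "ax": 0, "ay": 0, "az": 0, "grip": 0},
  {"tx": 0, "ty": 0.004, "tz": 0, "ax": 0, "ay": 0, "az": 0, "grip": 0},
  {"tx": 0, "ty": 0.004, "tz": 0, "ax": 0, "ay": 0, "az": 0, "grip": 0},
  {"tx": 0, "ty": 0.004, "tz": 0, "ax": 0, "ay": 0, "az": 0, "grip": 0},
])

```text
t: 8.62
ee_pos: [0.6433, -0.0819, 0.056]
tool_rot: [[-0.771, 0.637, -0.003], [0.637, 0.77, -0.007], [-0.003, -0.007, -1.0]]
wrist_force: [-10.0, -14.9, 12.9]
grip_width: 0.0231
grip_force: 30.6
```

```bash
python3 -c "
from bench import env
print(env.hand_in())"
```

```text
the job is handed in; nothing more can be done
None
```

The job is handed in with the lock collar turned to its mark and the robot still pinching the roller and holding the arm against its stop; the hand-in returned no verdict. Bottle, spool and key look unmoved in the last top picture, though I did not measure them.

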